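Change the checking station over from bearings to brake pads

TASK

The bearings are done and the brake pads come next: turn the nest plate over so that its brake-pad side (the long pocket) faces up, and let it down gently, without dropping it or letting it slap down, until it sits fully home on both locating pins of the blue checking station, its handle sticking out over the end away from the selector. Set the station's selector to the bar mark for brake pads, and leave the waiting brake pads and bearing where they are.

Things in the scene. Friction and masses are not known exactly. Their poses are not given: they have to be found in the camera images.
- plate: Loose reversible aluminium nest plate, 104 (x) x 140 (y) x 20 mm, about 0.6 kg, lying on the desk bearing side up. Origin at its very centre. +z leaves the bearing side (two round pockets), -z the brake-pad side (one 60 x 122 mm oblong pocket). Loop handle at its -y end. Through holes at x = +-40 mm: 14.5 mm wide at y = -45, 11.5 mm wide at y = +35.
- plate_handle (a point): Middle of the handle's black grip: a round sleeve 14 mm thick, 50 mm long, parallel to the plate's x axis, at y = -112 mm and mid-thickness (10 mm above whatever the plate lies on). It swivels freely on the handle's rod, so a plate held by it hangs down and swings about it. The open loop leaves 35 mm between sleeve and plate; 182 mm from here to the plate's far end edge.
- station: Fixed blue checking station, base 120 (x) x 246 (y) x 30 mm. Origin under the base's centre, z up, yaw near 0. Steel bed at its +y end carries two pins 13 mm tall with tapered tips: 12 mm thick at x = -40, y = +98, 9 mm thick at x = +40, y = +18 mm. Black panel with the selector at its -y end.
- nest_home (a point): Where the plate's centre belongs when seated: station x = 0, y = +53, z = 40 mm (bed top is at 30 mm). Seated pad side up, the plate's x axis is the station's x, its handle overhangs the +y end of the base (sleeve at station y = +165, z = 40 mm) and its other end edge lies at station y = -17 mm.
- selector (a joint): Selector angle, rad, growing clockwise seen from above. Three spring detents: -0.70 ring mark (bearings), 0 dot (off), +0.70 bar mark (brake pads); stops at +-0.76. At 0 its white pointer line points to the station's +x (away from the robot). Up to about 0.1 N m takes it over a detent; let go within 0.2 rad of a detent it settles in.
- selector_grip (a point): On the selector's upright axis, 55 mm above the desk, 24 mm above the foot of the knob. Grey knob: round skirt 44 mm wide and 9 mm high, on it a grip bar 42 mm long along the pointer, 13 mm wide, from 40 to 65 mm above the desk. Axis at station x = -6, y = -83 mm, 66 mm from the near edge of the seated plate.
- pad_mark (a point): Middle of the white bar mark on the black panel, 40 mm from the selector's axis.
- brake_pad_a: Brake pad waiting near the robot, dark steel and grey lining, 54 x 116 x 16 mm; origin centre of underside. Leave it alone.
- brake_pad_b: Second brake pad like the first, waiting. Leave it alone.
- bearing_a: Ball bearing, 52 mm across, 15 mm high, already checked; origin centre of underside. Leave it alone.

How it is judged:
At the end, for the whole second after the job is handed in: Plate seated pad side up on both pins: centre within 4 mm sideways of its home, 37 to 42 mm above the desk, level within 1.8 deg, square within 3 deg, handle at the station's +y end, at rest; selector at the bar mark (joint above 0.55 rad, in its last detent) (horizontal distance between plate and nest_home below 0.004 m and height (world z) of plate between 0.037 and 0.042 m and angle between plate's own z axis and vertical above 3.11 rad and angle between the y axis of plate and the y axis of station, either way round below 0.05 rad and y of plate_handle in the frame of station above 0.155 m and value of joint selector above 0.55 rad and linear speed of plate below 0.02 m/s); the robot touches nothing.
It fails at once if the plate was dropped or let fall onto the station (touching it while turning faster than 6 rad/s or moving faster than 0.6 m/s, or struck it with over 100 N) (contact force between plate and station above 100 N or (contact force between plate and station above 0.2 N and (angular speed of plate above 6 rad/s or linear speed of plate above 0.6 m/s))).
It fails at once if a waiting brake pad, or the bearing was moved over 15 mm (distance of any of brake_pad_a, brake_pad_b, bearing_a from where it was at the start of the episode above 0.015 m).
It also fails if it takes over 67 s, if anything falls off the work surface, if the arm or the gripper's body presses on something with over 40 N, if the wrist force passes 120 N, or if a joint passes its speed limit or range.

ROBOT

A 7-joint arm with a two-finger parallel gripper is mounted at the origin on a cart in front of the work surface, level with it; the furniture and walls round the work are solid. World frame = base frame: x ahead of the robot, y to its left, z up, the work surface at z = 0. Lengths are in m, angles in rad, forces in N, time in s.
With the tool pointing down it reaches from about 0.425 to 0.825 m from the base axis. Payload 3.6 kg.
Tool frame: the origin (TCP) lies midway between the tips of the shut fingers; the grasp point (between the pads) lies 19 mm behind it; z points along the fingers, y is the line along which they close (so a half turn about z gives the same grasp; the last joint's range is limited). The gripper opens to 85 mm and grips with 20 to 120 N. Pads are 22 mm wide; open, the fingers measure 114 mm over their backs; the gripper's body (76 mm by 85 mm) begins 54 mm behind the grasp point. The pads swing forward as they close: fully open they stand 13 mm farther back than shut.
Start: joints at [1.119, 0.615, -0.013, 1.423, 0.008, 1.103, -0.04], TCP at [0.268, -0.592, 0.231] pointing down, gripper open.
Joint ranges: [-3.12, 3.12], [-0.3, 2.06], [-1.34, 1.32], [0.26, 2.42], [-1.36, 4.5], [0.01, 1.98], [-2.84, 2.84]. Speed limits (rad/s): [2.79, 2.79, 3.14, 3.14, 3.14, 3.14, 3.14].

INTERFACE

Orientations are given as a 3x3 rotation matrix whose columns are the frame's x, y, z axes.
In Python, from plant import monitor, optics, order gives the robot as it stands. The module is installed in compiled form; this text tells all that it offers.
- The arm moves only by the tool drive_tool, never from a script. Its argument "increments" is a list of rows, each an object of numbers: "dx", "dy", "dz": the shift along the tool's x, y, z normalised to -1 to 1, where 1 is 0.2 m; "rx", "ry", "rz": the turn, a rotation vector about the tool's x, y, z normalised to -1 to 1, where 1 is 30 degrees; "grip": the closure, from -1 (fully open) to 1 (shut). A call has 1 to 5 rows; each row is the pose to reach, as a shift and turn from the pose commanded when the call began, along the tool's axes at that moment; what a row does not reach only later rows make up. A row lasts 1/12 s, in which the tool goes at most 41.7 mm and 7.16 degrees, less where a joint would pass 70% of its speed; a pose out of reach is approached as far as the arm can. A call with a number of a shift or a turn outside -1 to 1 is refused whole. A call with a gripper value outside its range is refused whole. The fingers move at their own pace and stop on an object; the grip force is fixed at half the most. Time passes only in rows, so rows that repeat a pose let the fingers close. It gives the time, the measured TCP pose, the force, the opening and the grip force at its end, in the units of the state.
- monitor.read_state(): the state, without advancing time (a new reading comes with each control period).
- optics.grab_frame(name): name is "side" or "top" or "wrist"; returns the picture (420x560x3 uint8, red, green, blue); there is no depth.
- optics.camera_model(name): a dict with "mtx" (3x3 intrinsics, pixels), "origin" and "orientation" of the camera in the world; the wrist camera has in their place "mount" (4x4, takes a point from camera to tool coordinates, whose origin is the TCP and whose axes are the flange's). Camera axes: x right, y down, z forward; pixel columns grow to the right and rows downward; lengths in m; the calibration is good to about 2 mm. A picture is of the moment at which its call begins: read the wrist's pose just before it. camera_model takes no time and is no camera call.
- order.close_job(): hands the job in; it is judged then, once.
The state is a dict: "time": time; "qpos": joint angles; "dq": joint speeds; "joint_torque": joint torques, N m; "tool_pos": TCP position; "tool_rot": TCP orientation; "ft_force": force on the tool from outside, world axes, zero at the start; "wrist_torque": the same for the moment, N m; "grip_width": opening from 0.0 (shut) to 1.0 (fully open); "grip_force": force on a finger pad.
Only numpy, scipy, OpenCV 4.12 (cv2) and the standard library are available. Lean on these libraries where they do the work, as an engineer would, in place of code of your own. Each camera call takes 0.05 s, during which the arm holds its last target. There are 200 camera calls.

## Working session

There is one attempt and no reset: what is moved stays moved. The work goes in short steps, Python scripts to look and compute and a tool call to move; the robot and the scene stay as the last step left them, time stands still between calls to the robot, and variables do not carry over. Pictures are saved under pics/ and viewed, at most 10 in all, crops included, and the job is handed in when it is done.

Besides the shell and the picture viewer there is one more tool, called after "Emit:" as a command line: name --argument value ..., lists and objects as JSON in quotes. drive_tool: Moves the arm, as the interface text tells. Scaled input: -1 to 1 covers 0.2 m each way for a shift and 30 degrees each way for a turn. Its arguments: {"type":"object","properties":{"increments":{"type":"array","items":{"type":"object","properties":{"dx":{"type":"number","minimum":-1,"maximum":1},"dy":{"type":"number","minimum":-1,"maximum":1},"dz":{"type":"number","minimum":-1,"maximum":1},"rx":{"type":"number","minimum":-1,"maximum":1},"ry":{"type":"number","minimum":-1,"maximum":1},"rz":{"type":"number","minimum":-1,"maximum":1},"grip":{"type":"number"}}}}},"required":["increments"]}

```bash
mkdir -p pics
python3 - <<'E'
from plant import monitor, optics
import cv2,numpy as np
s=monitor.read_state();print({k:np.round(v,3).tolist() for k,v in s.items()})
for n in("top","side","wrist"):
    m=optics.camera_model(n);print(n,{k:np.round(v,3).tolist() for k,v in m.items()})
a=optics.grab_frame("top");b=optics.grab_frame("side")
cv2.imwrite("pics/top0.png",a[:,:,::-1]);cv2.imwrite("pics/side0.png",b[:,:,::-1])
E
```

```text
{'time': 0.0, 'qpos': [1.119, 0.616, -0.013, 1.425, 0.008, 1.103, -0.04], 'dq': [0.0, 0.0, 0.001, 0.001, -0.001, 0.001, 0.001], 'joint_torque': [-0.0, -46.921, 0.259, -17.103, 0.01, 0.01, -0.0], 'tool_pos': [0.268, -0.591, 0.23], 'tool_rot': [[0.911, 0.413, -0.001], [0.413, -0.911, 0.002], [-0.0, -0.003, -1.0]], 'ft_force': [0.638, -0.607, 0.03], 'wrist_torque': [-0.011, 0.005, 0.023], 'grip_force': 0.0, 'grip_width': 1.0}
top {'mtx': [[411.225, 0.0, 284.341], [0.0, 411.225, 217.879], [0.0, 0.0, 1.0]], 'origin': [0.426, -0.077, 0.904], 'orientation': [[0.016, -0.998, 0.058], [-0.999, -0.018, -0.031], [0.032, -0.057, -0.998]]}
side {'mtx': [[534.774, 0.0, 275.59], [0.0, 534.774, 208.66], [0.0, 0.0, 1.0]], 'origin': [0.528, 0.685, 0.665], 'orientation': [[-0.998, 0.025, -0.058], [0.061, 0.626, -0.777], [0.017, -0.779, -0.626]]}
wrist {'mtx': [[375.131, 0.0, 284.682], [0.0, 375.131, 209.789], [0.0, 0.0, 1.0]], 'mount': [[-0.0, -0.949, -0.316, 0.081], [1.0, -0.0, -0.001, 0.0], [0.001, -0.316, 0.949, -0.143], [0.0, 0.0, 0.0, 1.0]]}
```

View pics/top0.png

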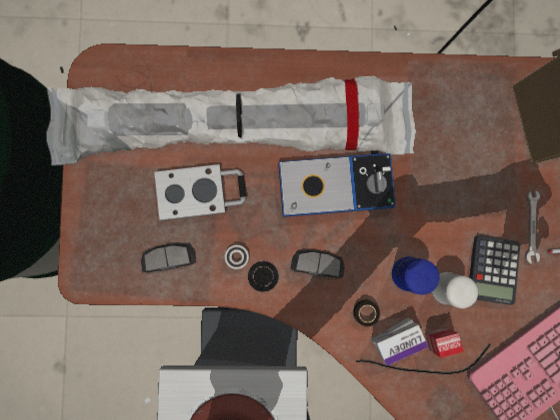

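View pics/side0.png

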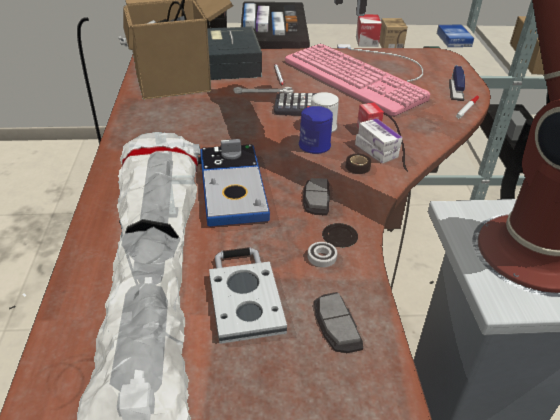

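The top view shows the plate at about (192,191) with its sleeve at (242,187), towards −y. The station spans (280–395, 155–215), with pins near (294,205) and (333,165) and the selector near (376,184). The plate's yaw is already near 0, so lifting it by the sleeve and laying it over towards +y will turn it pad side up.

```bash
cat > h.py <<'E'
import numpy as np,cv2
from plant import monitor,optics
def cam(n):
    m=optics.camera_model(n)
    if n!="wrist": return np.array(m["mtx"]),np.array(m["origin"]),np.array(m["orientation"])
    s=monitor.read_state();R=np.array(s["tool_rot"]);M=np.array(m["mount"])
    return np.array(m["mtx"]),np.array(s["tool_pos"])+R@M[:3,3],R@M[:3,:3]
def onz(c,uv,z):
    K,o,R=c;d=R@np.linalg.solve(K,[uv[0],uv[1],1.]);return o+d*(z-o[2])/d[2]
def pix(c,p):
    K,o,R=c;q=K@(R.T@(np.array(p)-o));return q[:2]/q[2]
E
python3 - <<'E'
from h import *
a=cv2.imread("pics/top0.png");c=cam("top")
hsv=cv2.cvtColor(a,cv2.COLOR_BGR2HSV)
m=cv2.inRange(hsv,(100,120,60),(130,255,255));m[:, :270]=0;m[:,400:]=0;m[:140]=0;m[225:]=0
r=cv2.minAreaRect(cv2.findNonZero(m));b=cv2.boxPoints(r)
print(r);P=np.array([onz(c,p,.03) for p in b]);print(P.round(4),P.mean(0))
print([np.linalg.norm(P[i]-P[i-1]).round(4) for i in range(4)])
for n,p,z in(("sel",(376,184),.065),("pinA",(294,205),.043),("pinB",(333,165),.043),("sleeve",(242,187),.017)):print(n,onz(c,p,z).round(4))
cr=cv2.resize(a[145:225,145:405],None,fx=3,fy=3,interpolation=cv2.INTER_CUBIC);cv2.imwrite("pics/crop0.png",cr)
E
```

```text
((336.4263000488281, 184.68853759765625), (54.86465835571289, 112.98860168457031), 84.80557250976562)
[[ 0.5953 -0.088   0.03  ]
 [ 0.6232 -0.3316  0.03  ]
 [ 0.5045 -0.3425  0.03  ]
 [ 0.478  -0.1006  0.03  ]] [ 0.55026982 -0.21566976  0.03      ]
[np.float64(0.118), np.float64(0.2452), np.float64(0.1192), np.float64(0.2434)]
sel [ 0.5482 -0.2918  0.065 ]
pinA [ 0.5032 -0.1237  0.043 ]
pinB [ 0.59   -0.2053  0.043 ]
sleeve [ 0.5425 -0.0119  0.017 ]
```

View pics/crop0.png

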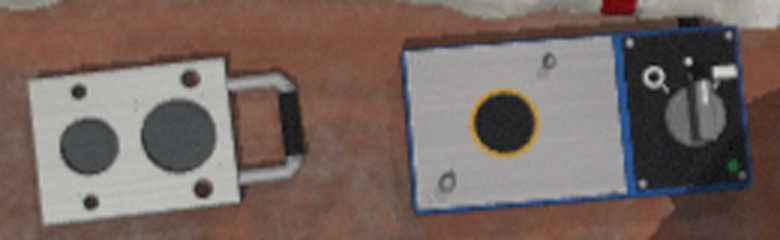

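The crop shows the station yawed by about +6.4°. The pins are at crop (448,182) and (549,62), and the knob is at (695,118) with its pointer near the dot. Next I move over the selector to look from close by.

Emit:
drive_tool --increments '[{"dx": 0.95, "dy": -0.395, "rz": 0.6}, {"dx": 0.95, "dy": -0.395, "rz": 0.6}, {"dx": 0.95, "dy": -0.395, "rz": 0.6}, {"dx": 0.95, "dy": -0.395, "rz": 0.6}, {"dx": 0.95, "dy": -0.395, "rz": 0.6}]'

```text
invalid input at $.increments[0]: expected keys dx, dy, dz, rx, ry, rz, grip
```

Emit:
drive_tool --increments '[{"dx": 0.78, "dy": -0.67}, {"dx": 0.78, "dy": -0.67}, {"dx": 0.78, "dy": -0.67}, {"dx": 0.78, "dy": -0.67}, {"dx": 0.78, "dy": -0.67}]'

```text
invalid input at $.increments[0]: expected keys dx, dy, dz, rx, ry, rz, grip
```

Emit:
drive_tool --increments '[{"dx": 0}, {"dx": 0}, {"dx": 0}]'

```text
invalid input at $.increments[0]: expected keys dx, dy, dz, rx, ry, rz, grip
```

Run:
```python
from h import *
s=monitor.read_state();print(s["time"],s["tool_pos"],s["tool_rot"])
a=optics.grab_frame("wrist");cv2.imwrite("pics/w1.png",a[:,:,::-1])
```

```text
0.1 [ 0.2682141  -0.59134693  0.23024892] [[ 9.10687420e-01  4.13095040e-01 -9.55017427e-04]
 [ 4.13096144e-01 -9.10685019e-01  2.09080881e-03]
 [-6.01731751e-06 -2.29858729e-03 -9.99997358e-01]]
```

View pics/w1.png

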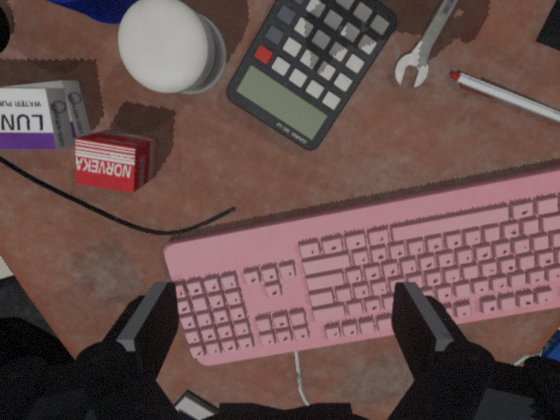

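The moves were refused because every key is required, so this picture is still from the start pose: keyboard, and fingers at (150,350) and (420,350). I'll repeat the moves with full rows.

Emit:
drive_tool --increments '[{"dx": 0.95, "dy": -0.395, "dz": 0, "rx": 0, "ry": 0, "rz": 0.6, "grip": -1}, {"dx": 0.95, "dy": -0.395, "dz": 0, "rx": 0, "ry": 0, "rz": 0.6, "grip": -1}, {"dx": 0.95, "dy": -0.395, "dz": 0, "rx": 0, "ry": 0, "rz": 0.6, "grip": -1}, {"dx": 0.95, "dy": -0.395, "dz": 0, "rx": 0, "ry": 0, "rz": 0.6, "grip": -1}, {"dx": 0.95, "dy": -0.395, "dz": 0, "rx": 0, "ry": 0, "rz": 0.6, "grip": -1}]'

```text
time: 0.57
tool_pos: [0.4104, -0.4392, 0.231]
tool_rot: [[0.994, 0.112, -0.0], [0.112, -0.994, 0.001], [0.0, -0.001, -1.0]]
ft_force: [-0.1, 0.3, -0.4]
grip_width: 0.998
grip_force: 0.0
```

Emit:
drive_tool --increments '[{"dx": 0.78, "dy": -0.67, "dz": 0, "rx": 0, "ry": 0, "rz": 0, "grip": -1}, {"dx": 0.78, "dy": -0.67, "dz": 0, "rx": 0, "ry": 0, "rz": 0, "grip": -1}, {"dx": 0.78, "dy": -0.67, "dz": 0, "rx": 0, "ry": 0, "rz": 0, "grip": -1}, {"dx": 0.78, "dy": -0.67, "dz": 0, "rx": 0, "ry": 0, "rz": 0, "grip": -1}, {"dx": 0.78, "dy": -0.67, "dz": 0, "rx": 0, "ry": 0, "rz": 0, "grip": -1}]'

```text
time: 0.98
tool_pos: [0.5503, -0.2884, 0.2311]
tool_rot: [[0.994, 0.113, -0.0], [0.113, -0.994, 0.001], [-0.0, -0.001, -1.0]]
ft_force: [-0.1, -0.8, -0.4]
grip_width: 1.0
grip_force: 0.0
```

Emit:
drive_tool --increments '[{"dx": 0, "dy": 0, "dz": 0, "rx": 0, "ry": 0, "rz": 0, "grip": -1}, {"dx": 0, "dy": 0, "dz": 0, "rx": 0, "ry": 0, "rz": 0, "grip": -1}]'

```text
time: 1.15
tool_pos: [0.5512, -0.2868, 0.2306]
tool_rot: [[0.993, 0.119, 0.0], [0.119, -0.993, 0.002], [0.0, -0.002, -1.0]]
ft_force: [-0.2, -0.6, -0.2]
grip_width: 1.002
grip_force: 0.0
```

Run:
```python
from h import *
s=monitor.read_state();print(s["time"],s["tool_pos"],s["tool_rot"])
a=optics.grab_frame("wrist");cv2.imwrite("pics/w2.png",a[:,:,::-1])
```

```text
1.15 [ 0.55120341 -0.28683931  0.23059954] [[ 9.92902280e-01  1.18933018e-01  1.92016868e-05]
 [ 1.18932643e-01 -9.92899528e-01  2.35651626e-03]
 [ 2.99332936e-04 -2.33750666e-03 -9.99997223e-01]]
```

View pics/w2.png

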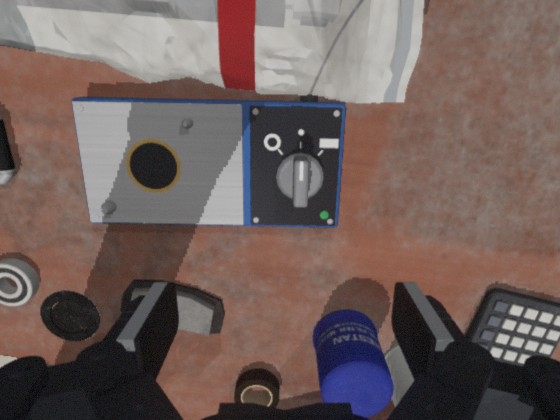

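The wrist view shows the station with corners at (76,100), (345,103), (338,227) and (90,224). Pins are at (187,124) and (108,208). The knob skirt is at (300,178) with its pointer straight at the dot, and the bar mark is at (329,144).

Run:
```python
from h import *
a=cv2.imread("pics/w2.png");c=cam("wrist")
hsv=cv2.cvtColor(a,cv2.COLOR_BGR2HSV)
o=cv2.inRange(hsv,(12,120,90),(35,255,255));o[:120]=0;o[200:]=0;o[:,:110]=0;o[:,200:]=0
e=cv2.fitEllipse(cv2.findNonZero(o));print("ring",e,onz(c,e[0],.03))
g=cv2.cvtColor(a,cv2.COLOR_BGR2GRAY)
C=[onz(c,p,.03) for p in((76,100),(345,103),(338,227),(90,224))]
print("corners",np.round(C,4).tolist());
C=np.array(C);print([np.linalg.norm(C[i]-C[(i+1)%4]).round(4) for i in range(4)],C.mean(0))
for n,p,z in(("skirt",(300,178),.040),("bar",(302,184),.065),("mark",(329,144),.031),("A",(108,208),.04),("B",(187,124),.04)):print(n,onz(c,p,z).round(4))
for (x,y) in((108,208),(187,124)):
    print()
cv2.imwrite("pics/w2c.png",np.hstack([cv2.resize(a[y-20:y+20,x-20:x+20],(260,260),interpolation=cv2.INTER_CUBIC) for x,y in((108,208),(187,124),(300,178))]))
```

```text
ring ((152.96449279785156, 165.41738891601562), (47.17268753051758, 52.86003112792969), 130.02703857421875) [ 0.54458348 -0.16694308  0.03      ]
corners [[0.5957, -0.0994, 0.03], [0.6201, -0.3353, 0.03], [0.5036, -0.3477, 0.03], [0.4789, -0.1057, 0.03]]
[np.float64(0.2372), np.float64(0.1172), np.float64(0.2432), np.float64(0.117)] [ 0.54957993 -0.2220176   0.03      ]
skirt [ 0.5506 -0.3037  0.04  ]
bar [ 0.5516 -0.3044  0.065 ]
mark [ 0.583  -0.3266  0.031 ]
A [ 0.5015 -0.1284  0.04  ]
B [ 0.5873 -0.1997  0.04  ]
```

View pics/w2c.png

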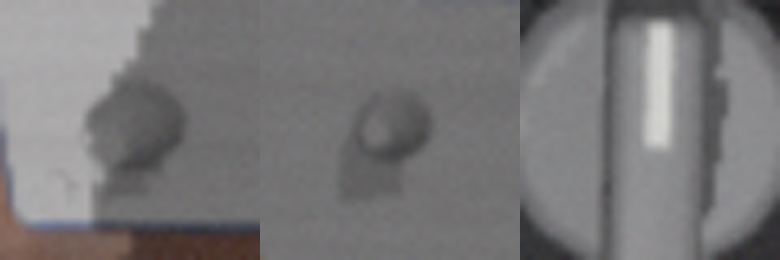

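Pins, corners and selector agree. The station centre is at about (0.550, −0.222) with yaw 0.103, and the selector is at (0.5515, −0.304). Next I grip the knob.

Emit:
drive_tool --increments '[{"dx": -0.01, "dy": 0.085, "dz": 0.2, "rx": 0, "ry": 0, "rz": 0.03, "grip": -0.2}, {"dx": -0.01, "dy": 0.085, "dz": 0.4, "rx": 0, "ry": 0, "rz": 0.03, "grip": -0.2}, {"dx": -0.01, "dy": 0.085, "dz": 0.55, "rx": 0, "ry": 0, "rz": 0.03, "grip": -0.2}, {"dx": -0.01, "dy": 0.085, "dz": 0.65, "rx": 0, "ry": 0, "rz": 0.03, "grip": -0.2}, {"dx": -0.01, "dy": 0.085, "dz": 0.65, "rx": 0, "ry": 0, "rz": 0.03, "grip": -0.2}]'

```text
time: 1.62
tool_pos: [0.5437, -0.3086, 0.0961]
tool_rot: [[0.996, 0.092, -0.011], [0.092, -0.996, 0.004], [-0.01, -0.005, -1.0]]
ft_force: [-0.9, 0.7, -0.7]
grip_width: 0.6
grip_force: 0.0
```

Emit:
drive_tool --increments '[{"dx": 0, "dy": 0, "dz": 0.1, "rx": 0, "ry": 0, "rz": 0, "grip": -0.2}, {"dx": 0, "dy": 0, "dz": 0.2, "rx": 0, "ry": 0, "rz": 0, "grip": -0.2}, {"dx": 0, "dy": 0, "dz": 0.27, "rx": 0, "ry": 0, "rz": 0, "grip": -0.2}, {"dx": 0, "dy": 0, "dz": 0.27, "rx": 0, "ry": 0, "rz": 0, "grip": -0.2}, {"dx": 0, "dy": 0, "dz": 0.27, "rx": 0, "ry": 0, "rz": 0, "grip": -0.2}]'

```text
time: 2.03
tool_pos: [0.5485, -0.3096, 0.0482]
tool_rot: [[0.996, 0.094, 0.0], [0.094, -0.996, -0.001], [0.0, 0.001, -1.0]]
ft_force: [0.4, 0.6, 0.6]
grip_width: 0.604
grip_force: 0.0
```

Emit:
drive_tool --increments '[{"dx": 0.017, "dy": -0.027, "dz": 0.02, "rx": 0, "ry": 0, "rz": 0, "grip": -0.2}, {"dx": 0.017, "dy": -0.027, "dz": 0.02, "rx": 0, "ry": 0, "rz": 0, "grip": 0.2}, {"dx": 0.017, "dy": -0.027, "dz": 0.02, "rx": 0, "ry": 0, "rz": 0, "grip": 1}, {"dx": 0.017, "dy": -0.027, "dz": 0.02, "rx": 0, "ry": 0, "rz": 0, "grip": 1}, {"dx": 0.017, "dy": -0.027, "dz": 0.02, "rx": 0, "ry": 0, "rz": 0, "grip": 1}]'

```text
time: 2.45
tool_pos: [0.5523, -0.3, 0.0445]
tool_rot: [[0.995, 0.097, 0.0], [0.097, -0.995, 0.003], [0.0, -0.003, -1.0]]
ft_force: [-1.3, 4.2, 5.4]
grip_width: 0.138
grip_force: 61.3
```

Emit:
drive_tool --increments '[{"dx": 0, "dy": 0, "dz": 0, "rx": 0, "ry": 0, "rz": 0, "grip": 1}, {"dx": 0, "dy": 0, "dz": 0, "rx": 0, "ry": 0, "rz": 0, "grip": 1}, {"dx": 0, "dy": 0, "dz": 0, "rx": 0, "ry": 0, "rz": 0, "grip": 1}]'

```text
time: 2.7
tool_pos: [0.5523, -0.3, 0.0445]
tool_rot: [[0.995, 0.097, 0.0], [0.097, -0.995, 0.003], [0.001, -0.003, -1.0]]
ft_force: [-1.2, 3.2, 4.4]
grip_width: 0.138
grip_force: 61.2
```

Emit:
drive_tool --increments '[{"dx": 0, "dy": 0, "dz": 0, "rx": 0, "ry": 0, "rz": 0.2, "grip": 1}, {"dx": 0, "dy": 0, "dz": 0, "rx": 0, "ry": 0, "rz": 0.4, "grip": 1}, {"dx": 0, "dy": 0, "dz": 0, "rx": 0, "ry": 0, "rz": 0.6, "grip": 1}, {"dx": 0, "dy": 0, "dz": 0, "rx": 0, "ry": 0, "rz": 0.8, "grip": 1}, {"dx": 0, "dy": 0, "dz": 0, "rx": 0, "ry": 0, "rz": 1, "grip": 1}]'

```text
time: 3.12
tool_pos: [0.5524, -0.2992, 0.0446]
tool_rot: [[0.909, -0.418, 0.0], [-0.418, -0.909, 0.005], [-0.002, -0.004, -1.0]]
ft_force: [-1.5, 5.1, 3.7]
grip_width: 0.138
grip_force: 60.9
```

Emit:
drive_tool --increments '[{"dx": 0, "dy": 0, "dz": 0, "rx": 0, "ry": 0, "rz": 0.15, "grip": 1}, {"dx": 0, "dy": 0, "dz": 0, "rx": 0, "ry": 0, "rz": 0.28, "grip": 1}, {"dx": 0, "dy": 0, "dz": 0, "rx": 0, "ry": 0, "rz": 0.36, "grip": 1}, {"dx": 0, "dy": 0, "dz": 0, "rx": 0, "ry": 0, "rz": 0.36, "grip": 1}, {"dx": 0, "dy": 0, "dz": 0, "rx": 0, "ry": 0, "rz": 0.36, "grip": 1}]'

```text
time: 3.53
tool_pos: [0.5526, -0.2989, 0.0445]
tool_rot: [[0.818, -0.576, 0.0], [-0.576, -0.818, 0.005], [-0.003, -0.004, -1.0]]
ft_force: [-1.3, 5.2, 5.4]
grip_width: 0.137
grip_force: 61.1
```

Emit:
drive_tool --increments '[{"dx": 0, "dy": 0, "dz": 0, "rx": 0, "ry": 0, "rz": 0, "grip": 0.2}, {"dx": 0, "dy": 0, "dz": 0, "rx": 0, "ry": 0, "rz": 0, "grip": -0.2}, {"dx": 0, "dy": 0, "dz": 0, "rx": 0, "ry": 0, "rz": 0, "grip": -0.2}, {"dx": 0, "dy": 0, "dz": -0.1, "rx": 0, "ry": 0, "rz": 0, "grip": -0.2}, {"dx": 0, "dy": 0, "dz": -0.25, "rx": 0, "ry": 0, "rz": 0, "grip": -0.2}]'

```text
time: 3.95
tool_pos: [0.5493, -0.3017, 0.0907]
tool_rot: [[0.816, -0.579, -0.007], [-0.579, -0.816, 0.003], [-0.007, 0.002, -1.0]]
ft_force: [0.8, 0.3, -0.1]
grip_width: 0.603
grip_force: 0.0
```

Emit:
drive_tool --increments '[{"dx": 0, "dy": 0, "dz": -0.2, "rx": 0, "ry": 0, "rz": -0.2, "grip": -0.2}, {"dx": 0, "dy": 0, "dz": -0.4, "rx": 0, "ry": 0, "rz": -0.4, "grip": -0.2}, {"dx": 0, "dy": 0, "dz": -0.6, "rx": 0, "ry": 0, "rz": -0.6, "grip": -0.2}, {"dx": 0, "dy": 0, "dz": -0.8, "rx": 0, "ry": 0, "rz": -0.8, "grip": -0.2}, {"dx": 0, "dy": 0, "dz": -0.8, "rx": 0, "ry": 0, "rz": -1, "grip": -0.2}]'

```text
time: 4.37
tool_pos: [0.5555, -0.3062, 0.2634]
tool_rot: [[0.996, -0.089, 0.016], [-0.089, -0.996, -0.01], [0.017, 0.009, -1.0]]
ft_force: [1.0, -1.3, 1.3]
grip_width: 0.601
grip_force: 0.0
```

Emit:
drive_tool --increments '[{"dx": -0.08, "dy": -0.1, "dz": 0, "rx": 0, "ry": 0, "rz": -0.2, "grip": -0.2}, {"dx": -0.16, "dy": -0.2, "dz": 0, "rx": 0, "ry": 0, "rz": -0.36, "grip": -0.2}, {"dx": -0.2, "dy": -0.35, "dz": 0, "rx": 0, "ry": 0, "rz": -0.36, "grip": -0.2}, {"dx": -0.2, "dy": -0.4, "dz": 0, "rx": 0, "ry": 0, "rz": -0.36, "grip": -0.2}, {"dx": -0.2, "dy": -0.4, "dz": 0, "rx": 0, "ry": 0, "rz": -0.36, "grip": -0.2}]'

```text
time: 4.78
tool_pos: [0.5199, -0.2158, 0.2537]
tool_rot: [[0.995, 0.1, 0.001], [0.1, -0.995, 0.002], [0.001, -0.002, -1.0]]
ft_force: [1.6, -0.0, 0.1]
grip_width: 0.599
grip_force: 0.0
```

Emit:
drive_tool --increments '[{"dx": 0, "dy": 0, "dz": 0, "rx": 0, "ry": 0, "rz": 0, "grip": -0.2}, {"dx": 0, "dy": 0, "dz": 0, "rx": 0, "ry": 0, "rz": 0, "grip": -0.2}, {"dx": 0, "dy": 0, "dz": 0, "rx": 0, "ry": 0, "rz": 0, "grip": -0.2}, {"dx": 0, "dy": 0, "dz": 0, "rx": 0, "ry": 0, "rz": 0, "grip": -0.2}, {"dx": 0, "dy": 0, "dz": 0, "rx": 0, "ry": 0, "rz": 0, "grip": -0.2}]'

```text
time: 5.2
tool_pos: [0.5192, -0.2201, 0.2531]
tool_rot: [[0.996, 0.094, -0.0], [0.094, -0.996, -0.0], [-0.0, 0.0, -1.0]]
ft_force: [-0.8, -0.5, -0.9]
grip_width: 0.599
grip_force: 0.0
```

Run:
```python
from h import *
s=monitor.read_state();print(s["time"],s["tool_pos"],s["tool_rot"],s["dq"])
a=optics.grab_frame("wrist");cv2.imwrite("pics/w3.png",a[:,:,::-1])
```

```text
5.2 [ 0.51923986 -0.22014473  0.25307985] [[ 9.95559533e-01  9.41334981e-02 -3.17974518e-04]
 [ 9.41333538e-02 -9.95559499e-01 -4.41669098e-04]
 [-3.58138409e-04  4.09775873e-04 -9.99999852e-01]] [-0.00448268 -0.00447688 -0.00748113  0.00534219 -0.0030253   0.00116203
 -0.00238355]
```

View pics/w3.png

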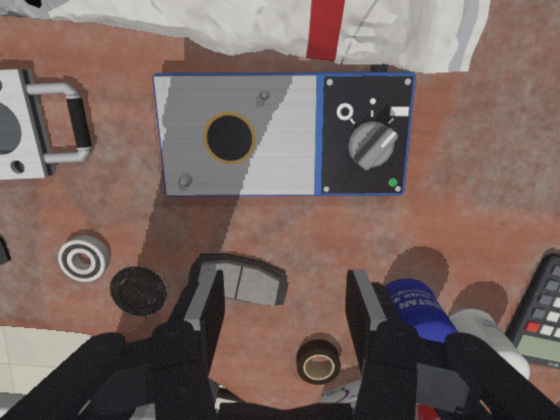

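The selector pointer now lies at the bar mark: knob (373,145), mark (400,112). Station corners are (154,74), (414,72), (404,195) and (166,195). Pins are at (265,95) and (185,181), and the black sleeve is at (79,122).

Run:
```python
from h import *
a=cv2.imread("pics/w3.png");c=cam("wrist");t=cv2.imread("pics/top0.png");ct=cam("top")
S=np.array([onz(c,p,.03) for p in((154,74),(414,72),(404,195),(166,195))])
print("corn",S.round(4).tolist(),S.mean(0),[np.linalg.norm(S[i]-S[(i+1)%4]).round(4) for i in range(4)])
A=onz(c,(185,181),.04);B=onz(c,(265,95),.04);m=(A+B)/2;d=B-A
print("pins",A,B,m,np.linalg.norm(d),"yaw",np.arctan2(d[1],d[0])+np.pi/4)
g=cv2.cvtColor(a,cv2.COLOR_BGR2GRAY);w=((g<45)*255).astype(np.uint8);w[:, :66]=0;w[:,95:]=0;w[:90]=0;w[155:]=0
r=cv2.minAreaRect(cv2.findNonZero(w));print("sleeve",r,onz(c,r[0],.012));b=cv2.boxPoints(r);P=np.array([onz(c,p,.012) for p in b]);print(P.round(4).tolist())
# plate edge in top image
v=cv2.inRange(t,(150,150,150),(255,255,255));v[:,:150]=0;v[:,230:]=0;v[:155]=0;v[225:]=0
k=max(cv2.findContours(v,0,2)[0],key=cv2.contourArea);r=cv2.minAreaRect(k);P=np.array([onz(ct,p,.02) for p in cv2.boxPoints(r)]);print("plate",r,P.round(4).tolist(),P.mean(0))
```

```text
corn [[0.5977, -0.0917, 0.03], [0.6219, -0.3291, 0.03], [0.5053, -0.3428, 0.03], [0.4824, -0.102, 0.03]] [ 0.55179351 -0.21639459  0.03      ] [np.float64(0.2387), np.float64(0.1174), np.float64(0.2419), np.float64(0.1157)]
pins [ 0.5016669  -0.12358009  0.04      ] [ 0.58916439 -0.19514817  0.04      ] [ 0.54541564 -0.15936413  0.04      ] 0.11303892886859507 yaw 0.09981084789651351
sleeve ((79.34706115722656, 122.311767578125), (48.917816162109375, 14.425874710083008), 77.47119140625) [ 0.54464539 -0.01045148  0.012     ]
[[0.5652, -0.0, 0.012], [0.5695, -0.0141, 0.012], [0.5233, -0.0213, 0.012], [0.5187, -0.0067, 0.012]]
plate ((189.0897674560547, 191.77809143066406), (47.416175842285156, 65.33575439453125), 83.41805267333984) [[0.5707, 0.1772, 0.02], [0.59, 0.0389, 0.02], [0.4882, 0.0247, 0.02], [0.4696, 0.1623, 0.02]] [0.52963962 0.10078547 0.02      ]
```

Now everything agrees: pin spacing is 113.0 mm (113.1 expected), yaw is 0.100, and nest home is at (0.5459, −0.1644). The sleeve is at (0.545, −0.0105) and the plate yaw is 0.142. Next I go to the sleeve.

Emit:
drive_tool --increments '[{"dx": 0.04, "dy": -0.2, "dz": 0, "rx": 0, "ry": 0, "rz": -0.02, "grip": 0.2}, {"dx": 0.1, "dy": -0.4, "dz": 0, "rx": 0, "ry": 0, "rz": -0.04, "grip": 0.2}, {"dx": 0.15, "dy": -0.6, "dz": 0, "rx": 0, "ry": 0, "rz": -0.06, "grip": 0.2}, {"dx": 0.2, "dy": -0.8, "dz": 0, "rx": 0, "ry": 0, "rz": -0.09, "grip": 0.2}, {"dx": 0.227, "dy": -1, "dz": 0, "rx": 0, "ry": 0, "rz": -0.09, "grip": 0.2}]'

```text
time: 5.67
tool_pos: [0.5462, -0.0138, 0.2534]
tool_rot: [[0.99, 0.143, 0.001], [0.143, -0.99, 0.0], [0.001, 0.0, -1.0]]
ft_force: [2.0, -0.1, 0.2]
grip_width: 0.399
grip_force: 0.0
```

Emit:
drive_tool --increments '[{"dx": 0, "dy": -0.03, "dz": 0.15, "rx": 0, "ry": 0, "rz": 0, "grip": 0.2}, {"dx": 0, "dy": -0.03, "dz": 0.35, "rx": 0, "ry": 0, "rz": 0, "grip": 0.2}, {"dx": 0, "dy": -0.03, "dz": 0.55, "rx": 0, "ry": 0, "rz": 0, "grip": 0.2}, {"dx": 0, "dy": -0.03, "dz": 0.75, "rx": 0, "ry": 0, "rz": 0, "grip": 0.2}, {"dx": 0, "dy": -0.03, "dz": 0.8, "rx": 0, "ry": 0, "rz": 0, "grip": 0.2}]'

```text
time: 6.08
tool_pos: [0.5403, -0.0096, 0.0879]
tool_rot: [[0.99, 0.143, -0.011], [0.143, -0.99, -0.0], [-0.011, -0.001, -1.0]]
ft_force: [-1.5, -1.0, -1.0]
grip_width: 0.398
grip_force: 0.0
```

Emit:
drive_tool --increments '[{"dx": 0, "dy": 0, "dz": 0, "rx": 0, "ry": 0, "rz": 0, "grip": 0.2}, {"dx": 0, "dy": 0, "dz": 0, "rx": 0, "ry": 0, "rz": 0, "grip": 0.2}, {"dx": 0, "dy": 0, "dz": 0, "rx": 0, "ry": 0, "rz": 0, "grip": 0.2}, {"dx": 0, "dy": 0, "dz": 0, "rx": 0, "ry": 0, "rz": 0, "grip": 0.2}, {"dx": 0, "dy": 0, "dz": 0, "rx": 0, "ry": 0, "rz": 0, "grip": 0.2}]'

```text
time: 6.5
tool_pos: [0.546, -0.0097, 0.0954]
tool_rot: [[0.99, 0.142, 0.004], [0.142, -0.99, 0.0], [0.004, 0.0, -1.0]]
ft_force: [0.2, 0.6, -0.2]
grip_width: 0.398
grip_force: 0.0
```

Emit:
drive_tool --increments '[{"dx": 0, "dy": 0, "dz": 0.12, "rx": 0, "ry": 0, "rz": 0, "grip": 0.2}, {"dx": 0, "dy": 0, "dz": 0.24, "rx": 0, "ry": 0, "rz": 0, "grip": 0.2}, {"dx": 0, "dy": 0, "dz": 0.34, "rx": 0, "ry": 0, "rz": 0, "grip": 0.2}, {"dx": 0, "dy": 0, "dz": 0.4, "rx": 0, "ry": 0, "rz": 0, "grip": 0.2}, {"dx": 0, "dy": 0, "dz": 0.43, "rx": 0, "ry": 0, "rz": 0, "grip": 0.2}]'

```text
time: 6.92
tool_pos: [0.5443, -0.0096, 0.0067]
tool_rot: [[0.99, 0.143, -0.001], [0.143, -0.99, 0.0], [-0.001, -0.0, -1.0]]
ft_force: [0.1, 0.6, 0.6]
grip_width: 0.405
grip_force: 0.0
```

Emit:
drive_tool --increments '[{"dx": 0, "dy": 0, "dz": 0, "rx": 0, "ry": 0, "rz": 0, "grip": 0.2}, {"dx": 0, "dy": 0, "dz": 0, "rx": 0, "ry": 0, "rz": 0, "grip": 0.2}, {"dx": 0, "dy": 0, "dz": 0, "rx": 0, "ry": 0, "rz": 0, "grip": 0.2}]'

```text
time: 7.17
tool_pos: [0.5456, -0.0096, 0.0086]
tool_rot: [[0.99, 0.143, 0.003], [0.143, -0.99, 0.0], [0.003, 0.0, -1.0]]
ft_force: [-0.1, -0.1, 1.4]
grip_width: 0.397
grip_force: 0.0
```

Emit:
drive_tool --increments '[{"dx": 0, "dy": 0, "dz": 0.02, "rx": 0, "ry": 0, "rz": 0, "grip": 0.4}, {"dx": 0, "dy": 0, "dz": 0.02, "rx": 0, "ry": 0, "rz": 0, "grip": 0.6}, {"dx": 0, "dy": 0, "dz": 0.02, "rx": 0, "ry": 0, "rz": 0, "grip": 1}, {"dx": 0, "dy": 0, "dz": 0.02, "rx": 0, "ry": 0, "rz": 0, "grip": 1}, {"dx": 0, "dy": 0, "dz": 0.02, "rx": 0, "ry": 0, "rz": 0, "grip": 1}]'

```text
time: 7.58
tool_pos: [0.5447, -0.0098, 0.0039]
tool_rot: [[0.99, 0.142, 0.001], [0.142, -0.99, -0.0], [0.001, 0.0, -1.0]]
ft_force: [-0.7, -0.2, 4.5]
grip_width: 0.136
grip_force: 58.8
```

Emit:
drive_tool --increments '[{"dx": 0, "dy": 0, "dz": 0, "rx": 0, "ry": 0, "rz": 0, "grip": 1}, {"dx": 0, "dy": 0, "dz": 0, "rx": 0, "ry": 0, "rz": 0, "grip": 1}, {"dx": 0, "dy": 0, "dz": -0.03, "rx": 0, "ry": 0, "rz": 0, "grip": 1}, {"dx": 0, "dy": 0, "dz": -0.06, "rx": 0, "ry": 0, "rz": 0, "grip": 1}, {"dx": 0, "dy": 0, "dz": -0.1, "rx": 0, "ry": 0, "rz": 0, "grip": 1}]'

```text
time: 8.0
tool_pos: [0.5438, -0.0084, 0.023]
tool_rot: [[0.99, 0.143, -0.002], [0.143, -0.99, 0.002], [-0.002, -0.002, -1.0]]
ft_force: [1.1, 3.0, -3.2]
grip_width: 0.132
grip_force: 58.9
```

The grasp holds: 3 N of lift is half the plate's weight. Next I raise the handle on an arc so that the plate comes up to hang without swinging.

Emit:
drive_tool --increments '[{"dx": 0, "dy": -0.01, "dz": -0.07, "rx": 0, "ry": 0, "rz": 0, "grip": 1}, {"dx": 0, "dy": -0.025, "dz": -0.14, "rx": 0, "ry": 0, "rz": 0, "grip": 1}, {"dx": 0, "dy": -0.05, "dz": -0.21, "rx": 0, "ry": 0, "rz": 0, "grip": 1}, {"dx": 0, "dy": -0.085, "dz": -0.28, "rx": 0, "ry": 0, "rz": 0, "grip": 1}, {"dx": 0, "dy": -0.12, "dz": -0.35, "rx": 0, "ry": 0, "rz": 0, "grip": 1}]'

```text
time: 8.42
tool_pos: [0.54, 0.015, 0.094]
tool_rot: [[0.99, 0.143, -0.002], [0.143, -0.99, 0.001], [-0.002, -0.001, -1.0]]
ft_force: [0.4, 2.6, -4.9]
grip_width: 0.134
grip_force: 58.8
```

Emit:
drive_tool --increments '[{"dx": 0, "dy": -0.04, "dz": -0.06, "rx": 0, "ry": 0, "rz": 0, "grip": 1}, {"dx": 0, "dy": -0.09, "dz": -0.12, "rx": 0, "ry": 0, "rz": 0, "grip": 1}, {"dx": 0, "dy": -0.13, "dz": -0.17, "rx": 0, "ry": 0, "rz": 0, "grip": 1}, {"dx": 0, "dy": -0.18, "dz": -0.22, "rx": 0, "ry": 0, "rz": 0, "grip": 1}, {"dx": 0, "dy": -0.22, "dz": -0.26, "rx": 0, "ry": 0, "rz": 0, "grip": 1}]'

```text
time: 8.83
tool_pos: [0.534, 0.059, 0.146]
tool_rot: [[0.99, 0.144, -0.001], [0.144, -0.99, 0.001], [-0.001, -0.001, -1.0]]
ft_force: [-0.6, 1.8, -5.2]
grip_width: 0.127
grip_force: 58.7
```

Emit:
drive_tool --increments '[{"dx": 0, "dy": -0.06, "dz": -0.05, "rx": 0, "ry": 0, "rz": 0, "grip": 1}, {"dx": 0, "dy": -0.12, "dz": -0.09, "rx": 0, "ry": 0, "rz": 0, "grip": 1}, {"dx": 0, "dy": -0.19, "dz": -0.12, "rx": 0, "ry": 0, "rz": 0, "grip": 1}, {"dx": 0, "dy": -0.25, "dz": -0.15, "rx": 0, "ry": 0, "rz": 0, "grip": 1}, {"dx": 0, "dy": -0.31, "dz": -0.17, "rx": 0, "ry": 0, "rz": 0, "grip": 1}]'

```text
time: 9.25
tool_pos: [0.5252, 0.1201, 0.1795]
tool_rot: [[0.99, 0.143, -0.001], [0.143, -0.99, -0.001], [-0.001, 0.0, -1.0]]
ft_force: [-0.6, -0.2, -8.6]
grip_width: 0.134
grip_force: 58.5
```

Emit:
drive_tool --increments '[{"dx": 0, "dy": -0.06, "dz": -0.03, "rx": 0, "ry": 0, "rz": 0, "grip": 1}, {"dx": 0, "dy": -0.12, "dz": -0.06, "rx": 0, "ry": 0, "rz": 0, "grip": 1}, {"dx": 0, "dy": -0.16, "dz": -0.1, "rx": 0, "ry": 0, "rz": 0, "grip": 1}, {"dx": 0, "dy": -0.19, "dz": -0.15, "rx": 0, "ry": 0, "rz": 0, "grip": 1}, {"dx": 0, "dy": -0.2, "dz": -0.22, "rx": 0, "ry": 0, "rz": 0, "grip": 1}]'

```text
time: 9.67
tool_pos: [0.5189, 0.1607, 0.223]
tool_rot: [[0.99, 0.144, -0.003], [0.144, -0.99, 0.001], [-0.003, -0.001, -1.0]]
ft_force: [-0.3, 1.2, -7.4]
grip_width: 0.132
grip_force: 58.7
```

Emit:
drive_tool --increments '[{"dx": 0, "dy": 0, "dz": -0.05, "rx": 0, "ry": 0, "rz": 0, "grip": 1}, {"dx": 0, "dy": 0, "dz": -0.1, "rx": 0, "ry": 0, "rz": 0, "grip": 1}, {"dx": 0, "dy": 0, "dz": -0.15, "rx": 0, "ry": 0, "rz": 0, "grip": 1}, {"dx": 0, "dy": 0, "dz": -0.2, "rx": 0, "ry": 0, "rz": 0, "grip": 1}, {"dx": 0, "dy": 0, "dz": -0.25, "rx": 0, "ry": 0, "rz": 0, "grip": 1}]'

```text
time: 10.08
tool_pos: [0.5202, 0.1566, 0.2739]
tool_rot: [[0.99, 0.141, -0.001], [0.141, -0.99, -0.003], [-0.001, 0.003, -1.0]]
ft_force: [0.7, -1.7, -6.4]
grip_width: 0.133
grip_force: 58.8
```

Run:
```python
from h import *
a=optics.grab_frame("side");b=optics.grab_frame("wrist")
cv2.imwrite("pics/s4.png",np.vstack([a[40:300,:,::-1],b[:300,:,::-1]]))
```

```text
(no output)
```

View pics/s4.png

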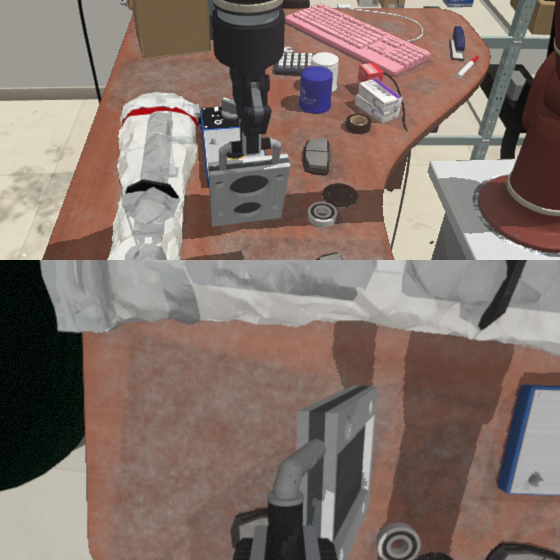

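The side view shows the plate hanging vertically from the sleeve with the round-pocket side facing +y, as needed. Next I carry it above the station.

Emit:
drive_tool --increments '[{"dx": 0, "dy": 0.04, "dz": 0, "rx": 0, "ry": 0, "rz": 0.01, "grip": 1}, {"dx": 0, "dy": 0.1, "dz": 0, "rx": 0, "ry": 0, "rz": 0.03, "grip": 1}, {"dx": -0.01, "dy": 0.18, "dz": 0, "rx": 0, "ry": 0, "rz": 0.05, "grip": 1}, {"dx": -0.015, "dy": 0.28, "dz": 0, "rx": 0, "ry": 0, "rz": 0.07, "grip": 1}, {"dx": -0.02, "dy": 0.38, "dz": 0, "rx": 0, "ry": 0, "rz": 0.08, "grip": 1}]'

```text
time: 10.6
tool_pos: [0.5267, 0.0822, 0.2729]
tool_rot: [[0.995, 0.101, -0.001], [0.101, -0.995, 0.002], [-0.001, -0.002, -1.0]]
ft_force: [0.4, 0.7, -7.4]
grip_width: 0.133
grip_force: 58.8
```

Emit:
drive_tool --increments '[{"dx": 0, "dy": 0.1, "dz": 0, "rx": 0, "ry": 0, "rz": 0, "grip": 1}, {"dx": 0, "dy": 0.2, "dz": 0, "rx": 0, "ry": 0, "rz": 0, "grip": 1}, {"dx": 0, "dy": 0.3, "dz": 0, "rx": 0, "ry": 0, "rz": 0, "grip": 1}, {"dx": 0, "dy": 0.4, "dz": 0, "rx": 0, "ry": 0, "rz": 0, "grip": 1}, {"dx": 0, "dy": 0.5, "dz": 0, "rx": 0, "ry": 0, "rz": 0, "grip": 1}]'

```text
time: 11.02
tool_pos: [0.5367, -0.0211, 0.2729]
tool_rot: [[0.995, 0.097, -0.001], [0.097, -0.995, -0.002], [-0.001, 0.002, -1.0]]
ft_force: [0.8, -1.0, -7.8]
grip_width: 0.133
grip_force: 58.8
```

Emit:
drive_tool --increments '[{"dx": 0, "dy": 0.1, "dz": 0, "rx": 0, "ry": 0, "rz": 0, "grip": 1}, {"dx": 0, "dy": 0.2, "dz": 0, "rx": 0, "ry": 0, "rz": 0, "grip": 1}, {"dx": 0, "dy": 0.3, "dz": 0, "rx": 0, "ry": 0, "rz": 0, "grip": 1}, {"dx": 0, "dy": 0.4, "dz": 0, "rx": 0, "ry": 0, "rz": 0, "grip": 1}, {"dx": 0, "dy": 0.5, "dz": 0, "rx": 0, "ry": 0, "rz": 0, "grip": 1}]'

```text
time: 11.43
tool_pos: [0.5462, -0.118, 0.2726]
tool_rot: [[0.995, 0.099, -0.002], [0.099, -0.995, 0.001], [-0.002, -0.001, -1.0]]
ft_force: [0.1, 0.1, -8.2]
grip_width: 0.134
grip_force: 58.8
```

Emit:
drive_tool --increments '[{"dx": 0, "dy": 0.1, "dz": 0, "rx": 0, "ry": 0, "rz": 0, "grip": 1}, {"dx": 0, "dy": 0.18, "dz": 0, "rx": 0, "ry": 0, "rz": 0, "grip": 1}, {"dx": 0, "dy": 0.24, "dz": 0, "rx": 0, "ry": 0, "rz": 0, "grip": 1}, {"dx": 0, "dy": 0.28, "dz": 0, "rx": 0, "ry": 0, "rz": 0, "grip": 1}, {"dx": 0, "dy": 0.3, "dz": 0, "rx": 0, "ry": 0, "rz": 0, "grip": 1}]'

```text
time: 11.85
tool_pos: [0.5526, -0.1777, 0.2728]
tool_rot: [[0.995, 0.098, -0.001], [0.098, -0.995, 0.0], [-0.001, -0.0, -1.0]]
ft_force: [0.6, -0.2, -8.2]
grip_width: 0.138
grip_force: 58.9
```

Emit:
drive_tool --increments '[{"dx": 0, "dy": 0, "dz": 0, "rx": 0, "ry": 0, "rz": 0, "grip": 1}, {"dx": 0, "dy": 0, "dz": 0, "rx": 0, "ry": 0, "rz": 0, "grip": 1}, {"dx": 0, "dy": 0, "dz": 0, "rx": 0, "ry": 0, "rz": 0, "grip": 1}, {"dx": 0, "dy": 0, "dz": 0, "rx": 0, "ry": 0, "rz": 0, "grip": 1}, {"dx": 0, "dy": 0, "dz": 0, "rx": 0, "ry": 0, "rz": 0, "grip": 1}]'

```text
time: 12.27
tool_pos: [0.5536, -0.1751, 0.2734]
tool_rot: [[0.995, 0.103, 0.0], [0.103, -0.995, -0.0], [0.0, 0.0, -1.0]]
ft_force: [0.1, 0.0, -7.2]
grip_width: 0.136
grip_force: 58.8
```

Emit:
drive_tool --increments '[{"dx": -0.01, "dy": 0.05, "dz": 0, "rx": 0, "ry": 0, "rz": 0, "grip": 1}, {"dx": -0.015, "dy": 0.13, "dz": 0, "rx": 0, "ry": 0, "rz": 0, "grip": 1}, {"dx": -0.025, "dy": 0.22, "dz": 0, "rx": 0, "ry": 0, "rz": 0, "grip": 1}, {"dx": -0.03, "dy": 0.29, "dz": 0, "rx": 0, "ry": 0, "rz": 0, "grip": 1}, {"dx": -0.034, "dy": 0.33, "dz": 0, "rx": 0, "ry": 0, "rz": 0, "grip": 1}]'

```text
time: 12.68
tool_pos: [0.5525, -0.2453, 0.2733]
tool_rot: [[0.995, 0.098, -0.001], [0.098, -0.995, -0.002], [-0.001, 0.001, -1.0]]
ft_force: [-1.1, -1.2, -7.6]
grip_width: 0.131
grip_force: 58.8
```

Emit:
drive_tool --increments '[{"dx": 0, "dy": 0, "dz": 0.03, "rx": 0, "ry": 0, "rz": 0, "grip": 1}, {"dx": 0, "dy": 0, "dz": 0.08, "rx": 0, "ry": 0, "rz": 0, "grip": 1}, {"dx": 0, "dy": 0, "dz": 0.14, "rx": 0, "ry": 0, "rz": 0, "grip": 1}, {"dx": 0, "dy": 0, "dz": 0.19, "rx": 0, "ry": 0, "rz": 0, "grip": 1}, {"dx": 0, "dy": 0, "dz": 0.22, "rx": 0, "ry": 0, "rz": 0, "grip": 1}]'

```text
time: 13.1
tool_pos: [0.5536, -0.2406, 0.228]
tool_rot: [[0.995, 0.103, -0.001], [0.103, -0.995, 0.001], [-0.0, -0.002, -1.0]]
ft_force: [0.6, -0.8, -8.0]
grip_width: 0.133
grip_force: 60.5
```

Emit:
drive_tool --increments '[{"dx": 0, "dy": 0, "dz": 0, "rx": 0, "ry": 0, "rz": 0, "grip": 1}, {"dx": 0, "dy": 0, "dz": 0, "rx": 0, "ry": 0, "rz": 0, "grip": 1}, {"dx": 0, "dy": 0, "dz": 0, "rx": 0, "ry": 0, "rz": 0, "grip": 1}, {"dx": 0, "dy": 0, "dz": 0, "rx": 0, "ry": 0, "rz": 0, "grip": 1}, {"dx": 0, "dy": 0, "dz": 0, "rx": 0, "ry": 0, "rz": 0, "grip": 1}]'

```text
time: 13.52
tool_pos: [0.5536, -0.2419, 0.2298]
tool_rot: [[0.995, 0.102, 0.001], [0.102, -0.995, 0.0], [0.001, -0.0, -1.0]]
ft_force: [-0.6, 0.2, -6.6]
grip_width: 0.138
grip_force: 60.5
```

Run:
```python
from h import *
s=monitor.read_state();print(s["tool_pos"],s["tool_rot"])
a=optics.grab_frame("side");b=optics.grab_frame("wrist")
cv2.imwrite("pics/s5.png",a[:,:,::-1]);cv2.imwrite("pics/w5.png",b[:,:,::-1])
cv2.imwrite("pics/v5.png",np.hstack([cv2.resize(a[100:240,160:320,::-1],None,fx=2.4,fy=2.4,interpolation=cv2.INTER_CUBIC),cv2.resize(b[84:,:400,::-1],(400,336))]))
```

```text
[ 0.55359697 -0.24186526  0.22975514] [[ 9.94823848e-01  1.01611449e-01  7.89950697e-04]
 [ 1.01611375e-01 -9.94824161e-01  1.33623756e-04]
 [ 7.99439742e-04 -5.26641226e-05 -9.99999679e-01]]
```

View pics/v5.png

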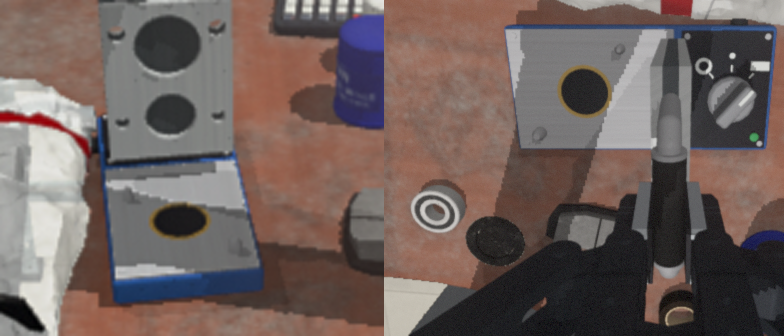

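The plate hangs square over the bed, selector side behind it. In the crop its holes are at (123,121), (225,116), (115,33) and (217,27), and the pins are near (138,198) and (240,243).

```bash
python3 - <<'E'
from h import *
c=cam("side");K,o,R=c
psi=.100;X=np.array([np.cos(psi),np.sin(psi),0]);Y=np.array([-np.sin(psi),np.cos(psi),0]);H=np.array([.5459,-.1644,.04]);O=H-.053*Y;O[2]=0
f=lambda u,v:(160+u/2.4,100+v/2.4)
tcp=np.array([.5536,-.2419,.2298]);print("tcp st",(tcp-O)@X,(tcp-O)@Y)
y0=(tcp-O)@Y+.010
for p in((123,121),(225,116),(115,33),(217,27),(110,158),(232,153)):
    u=f(*p);d=R@np.linalg.solve(K,[*u,1.]);P=o+d*((y0-(o-O)@Y)/(d@Y));print("plate",((P-O)@X*1e3).round(1),((P-O)@Y*1e3).round(1),(P[2]*1e3).round(1))
for n,x,y in(("A",-.04,.098),("B",.04,.018)):
    for z in(.03,.043):
        q=pix(c,O+x*X+y*Y+[0,0,z]);print(n,z,"crop",((q-[160,100])*2.4).round(1))
E
python3 - <<'E'
import cv2
a=cv2.imread("pics/s5.png")[165:220,195:275];cv2.imwrite("pics/p5.png",cv2.resize(a,None,fx=9,fy=9,interpolation=cv2.INTER_CUBIC))
E
```

```text
tcp st -7.555771748850635e-05 -0.024881540117227586
plate 39.1 -14.9 83.1
plate -46.6 -14.9 80.8
plate 40.6 -14.9 165.6
plate -40.9 -14.9 165.3
plate 52.2 -14.9 47.1
plate -52.4 -14.9 42.7
A 0.03 crop [235.5 245.7]
A 0.043 crop [235.4 232.8]
B 0.03 crop [128.2 195.6]
B 0.043 crop [127.4 183. ]
```

The plate is centred sideways over the bed: its edges come out at ±52 mm. Next I lower it slowly onto its end edge, watching the force.

Emit:
drive_tool --increments '[{"dx": 0, "dy": 0, "dz": 0.015, "rx": 0, "ry": 0, "rz": 0, "grip": 1}, {"dx": 0, "dy": 0, "dz": 0.03, "rx": 0, "ry": 0, "rz": 0, "grip": 1}, {"dx": 0, "dy": 0, "dz": 0.045, "rx": 0, "ry": 0, "rz": 0, "grip": 1}, {"dx": 0, "dy": 0, "dz": 0.055, "rx": 0, "ry": 0, "rz": 0, "grip": 1}, {"dx": 0, "dy": 0, "dz": 0.06, "rx": 0, "ry": 0, "rz": 0, "grip": 1}]'

```text
time: 14.03
tool_pos: [0.5529, -0.2415, 0.2165]
tool_rot: [[0.995, 0.101, -0.002], [0.101, -0.995, 0.002], [-0.001, -0.002, -1.0]]
ft_force: [-0.4, 0.3, -7.0]
grip_width: 0.13
grip_force: 60.6
```

Emit:
drive_tool --increments '[{"dx": 0, "dy": 0, "dz": 0.005, "rx": 0, "ry": 0, "rz": 0, "grip": 1}, {"dx": 0, "dy": 0, "dz": 0.01, "rx": 0, "ry": 0, "rz": 0, "grip": 1}, {"dx": 0, "dy": 0, "dz": 0.015, "rx": 0, "ry": 0, "rz": 0, "grip": 1}, {"dx": 0, "dy": 0, "dz": 0.02, "rx": 0, "ry": 0, "rz": 0, "grip": 1}, {"dx": 0, "dy": 0, "dz": 0.02, "rx": 0, "ry": 0, "rz": 0, "grip": 1}]'

```text
time: 14.45
tool_pos: [0.5532, -0.2427, 0.2132]
tool_rot: [[0.995, 0.101, 0.0], [0.101, -0.995, -0.001], [-0.0, 0.001, -1.0]]
ft_force: [0.3, -0.4, -6.7]
grip_width: 0.139
grip_force: 60.5
```

Emit:
drive_tool --increments '[{"dx": 0, "dy": 0, "dz": 0.005, "rx": 0, "ry": 0, "rz": 0, "grip": 1}, {"dx": 0, "dy": 0, "dz": 0.01, "rx": 0, "ry": 0, "rz": 0, "grip": 1}, {"dx": 0, "dy": 0, "dz": 0.015, "rx": 0, "ry": 0, "rz": 0, "grip": 1}, {"dx": 0, "dy": 0, "dz": 0.02, "rx": 0, "ry": 0, "rz": 0, "grip": 1}, {"dx": 0, "dy": 0, "dz": 0.02, "rx": 0, "ry": 0, "rz": 0, "grip": 1}]'

```text
time: 14.87
tool_pos: [0.5531, -0.2415, 0.2089]
tool_rot: [[0.995, 0.101, -0.001], [0.101, -0.995, 0.001], [-0.001, -0.001, -1.0]]
ft_force: [0.1, 0.9, -7.5]
grip_width: 0.133
grip_force: 60.5
```

Emit:
drive_tool --increments '[{"dx": 0, "dy": 0, "dz": 0.004, "rx": 0, "ry": 0, "rz": 0, "grip": 1}, {"dx": 0, "dy": 0, "dz": 0.008, "rx": 0, "ry": 0, "rz": 0, "grip": 1}, {"dx": 0, "dy": 0, "dz": 0.012, "rx": 0, "ry": 0, "rz": 0, "grip": 1}, {"dx": 0, "dy": 0, "dz": 0.012, "rx": 0, "ry": 0, "rz": 0, "grip": 1}, {"dx": 0, "dy": 0, "dz": 0.012, "rx": 0, "ry": 0, "rz": 0, "grip": 1}]'

```text
time: 15.28
tool_pos: [0.5532, -0.2426, 0.2069]
tool_rot: [[0.995, 0.101, -0.0], [0.101, -0.995, -0.001], [-0.0, 0.001, -1.0]]
ft_force: [0.1, -0.0, -8.0]
grip_width: 0.137
grip_force: 60.6
```

Emit:
drive_tool --increments '[{"dx": 0, "dy": 0, "dz": 0.003, "rx": 0, "ry": 0, "rz": 0, "grip": 1}, {"dx": 0, "dy": 0, "dz": 0.006, "rx": 0, "ry": 0, "rz": 0, "grip": 1}, {"dx": 0, "dy": 0, "dz": 0.009, "rx": 0, "ry": 0, "rz": 0, "grip": 1}, {"dx": 0, "dy": 0, "dz": 0.009, "rx": 0, "ry": 0, "rz": 0, "grip": 1}]'

```text
time: 15.62
tool_pos: [0.5536, -0.2426, 0.206]
tool_rot: [[0.995, 0.101, 0.001], [0.101, -0.995, -0.001], [0.001, 0.001, -1.0]]
ft_force: [-1.8, -0.3, -2.7]
grip_width: 0.132
grip_force: 61.1
```

Contact came at TCP z = 0.206, as predicted, with the load partly on the bed. Now I tilt it over towards +y along the arc.

Emit:
drive_tool --increments '[{"dx": 0, "dy": -0.02, "dz": 0, "rx": 0, "ry": 0, "rz": 0, "grip": 1}, {"dx": 0, "dy": -0.05, "dz": 0, "rx": 0, "ry": 0, "rz": 0, "grip": 1}, {"dx": 0, "dy": -0.09, "dz": 0, "rx": 0, "ry": 0, "rz": 0, "grip": 1}, {"dx": 0, "dy": -0.125, "dz": 0, "rx": 0, "ry": 0, "rz": 0, "grip": 1}, {"dx": 0, "dy": -0.16, "dz": 0.005, "rx": 0, "ry": 0, "rz": 0, "grip": 1}]'

```text
time: 16.03
tool_pos: [0.5504, -0.2088, 0.2046]
tool_rot: [[0.995, 0.102, 0.001], [0.102, -0.995, 0.001], [0.001, -0.001, -1.0]]
ft_force: [-0.6, 0.5, 0.9]
grip_width: 0.133
grip_force: 61.4
```

Emit:
drive_tool --increments '[{"dx": 0, "dy": -0.03, "dz": 0.006, "rx": 0, "ry": 0, "rz": 0, "grip": 1}, {"dx": 0, "dy": -0.06, "dz": 0.012, "rx": 0, "ry": 0, "rz": 0, "grip": 1}, {"dx": 0, "dy": -0.09, "dz": 0.018, "rx": 0, "ry": 0, "rz": 0, "grip": 1}, {"dx": 0, "dy": -0.12, "dz": 0.025, "rx": 0, "ry": 0, "rz": 0, "grip": 1}, {"dx": 0, "dy": -0.155, "dz": 0.033, "rx": 0, "ry": 0, "rz": 0, "grip": 1}]'

```text
time: 16.45
tool_pos: [0.5474, -0.1786, 0.198]
tool_rot: [[0.995, 0.101, 0.001], [0.101, -0.995, 0.0], [0.001, -0.0, -1.0]]
ft_force: [-1.2, 0.7, 2.5]
grip_width: 0.136
grip_force: 61.5
```

Emit:
drive_tool --increments '[{"dx": 0, "dy": -0.03, "dz": 0.008, "rx": 0, "ry": 0, "rz": 0, "grip": 1}, {"dx": 0, "dy": -0.06, "dz": 0.018, "rx": 0, "ry": 0, "rz": 0, "grip": 1}, {"dx": 0, "dy": -0.09, "dz": 0.03, "rx": 0, "ry": 0, "rz": 0, "grip": 1}, {"dx": 0, "dy": -0.12, "dz": 0.042, "rx": 0, "ry": 0, "rz": 0, "grip": 1}, {"dx": 0, "dy": -0.148, "dz": 0.055, "rx": 0, "ry": 0, "rz": 0, "grip": 1}]'

```text
time: 16.87
tool_pos: [0.544, -0.1492, 0.186]
tool_rot: [[0.995, 0.101, 0.0], [0.101, -0.995, 0.0], [0.0, -0.0, -1.0]]
ft_force: [-0.7, 1.0, 0.6]
grip_width: 0.134
grip_force: 61.3
```

Emit:
drive_tool --increments '[{"dx": 0, "dy": -0.027, "dz": 0.014, "rx": 0, "ry": 0, "rz": 0, "grip": 1}, {"dx": 0, "dy": -0.055, "dz": 0.03, "rx": 0, "ry": 0, "rz": 0, "grip": 1}, {"dx": 0, "dy": -0.083, "dz": 0.047, "rx": 0, "ry": 0, "rz": 0, "grip": 1}, {"dx": 0, "dy": -0.11, "dz": 0.064, "rx": 0, "ry": 0, "rz": 0, "grip": 1}, {"dx": 0, "dy": -0.135, "dz": 0.083, "rx": 0, "ry": 0, "rz": 0, "grip": 1}]'

```text
time: 17.28
tool_pos: [0.5411, -0.1228, 0.1693]
tool_rot: [[0.995, 0.101, -0.0], [0.101, -0.995, -0.0], [-0.0, 0.0, -1.0]]
ft_force: [0.5, 1.5, -1.2]
grip_width: 0.134
grip_force: 61.2
```

Emit:
drive_tool --increments '[{"dx": 0.001, "dy": -0.026, "dz": 0.019, "rx": 0, "ry": 0, "rz": 0, "grip": 1}, {"dx": 0.002, "dy": -0.051, "dz": 0.039, "rx": 0, "ry": 0, "rz": 0, "grip": 1}, {"dx": 0.002, "dy": -0.074, "dz": 0.061, "rx": 0, "ry": 0, "rz": 0, "grip": 1}, {"dx": 0.002, "dy": -0.097, "dz": 0.083, "rx": 0, "ry": 0, "rz": 0, "grip": 1}, {"dx": 0.002, "dy": -0.118, "dz": 0.106, "rx": 0, "ry": 0, "rz": 0, "grip": 1}]'

```text
time: 17.7
tool_pos: [0.539, -0.0993, 0.1481]
tool_rot: [[0.995, 0.101, -0.001], [0.101, -0.995, -0.0], [-0.001, -0.0, -1.0]]
ft_force: [-0.3, 0.9, -1.9]
grip_width: 0.133
grip_force: 61.1
```

Emit:
drive_tool --increments '[{"dx": 0, "dy": -0.021, "dz": 0.023, "rx": 0, "ry": 0, "rz": 0, "grip": 1}, {"dx": 0, "dy": -0.042, "dz": 0.047, "rx": 0, "ry": 0, "rz": 0, "grip": 1}, {"dx": 0, "dy": -0.061, "dz": 0.072, "rx": 0, "ry": 0, "rz": 0, "grip": 1}, {"dx": 0, "dy": -0.08, "dz": 0.098, "rx": 0, "ry": 0, "rz": 0, "grip": 1}, {"dx": 0, "dy": -0.096, "dz": 0.125, "rx": 0, "ry": 0, "rz": 0, "grip": 1}]'

```text
time: 18.12
tool_pos: [0.5371, -0.08, 0.1232]
tool_rot: [[0.995, 0.101, -0.0], [0.101, -0.995, 0.0], [-0.0, -0.0, -1.0]]
ft_force: [-0.8, 1.6, -2.4]
grip_width: 0.134
grip_force: 61.1
```

Emit:
drive_tool --increments '[{"dx": 0, "dy": 0, "dz": 0, "rx": 0, "ry": 0, "rz": 0, "grip": 1}, {"dx": 0, "dy": 0, "dz": 0, "rx": 0, "ry": 0, "rz": 0, "grip": 1}]'

```text
time: 18.28
tool_pos: [0.5371, -0.0799, 0.1234]
tool_rot: [[0.995, 0.102, -0.001], [0.102, -0.995, 0.001], [-0.001, -0.001, -1.0]]
ft_force: [-1.2, 1.1, -2.1]
grip_width: 0.133
grip_force: 61.1
```

```bash
cat >> h.py <<'E'
psi=.100;X=np.array([np.cos(psi),np.sin(psi),0]);Y=np.array([-np.sin(psi),np.cos(psi),0]);H=np.array([.5459,-.1644,.04]);O=H-.053*Y;O[2]=0
def st():
    s=monitor.read_state();d=s["tool_pos"]-O;R=s["tool_rot"];print("t",s["time"],"sleeve st mm",(d@X*1e3).round(1),(d@Y*1e3).round(1),(d[2]*1e3+6).round(1),"yaw",np.arctan2(R[1][0],R[0][0]).round(4),"F",np.round(s["ft_force"],1))
E
python3 -c "from h import *;st()"
```

```text
t 18.2833 sleeve st mm -0.4 137.9 129.4 yaw 0.1017 F [-1.2  1.1 -2.1]
```

Emit:
drive_tool --increments '[{"dx": 0.002, "dy": -0.017, "dz": 0.028, "rx": 0, "ry": 0, "rz": 0, "grip": 1}, {"dx": 0.002, "dy": -0.034, "dz": 0.056, "rx": 0, "ry": 0, "rz": 0, "grip": 1}, {"dx": 0.002, "dy": -0.05, "dz": 0.084, "rx": 0, "ry": 0, "rz": 0, "grip": 1}, {"dx": 0.002, "dy": -0.063, "dz": 0.112, "rx": 0, "ry": 0, "rz": 0, "grip": 1}, {"dx": 0.002, "dy": -0.074, "dz": 0.139, "rx": 0, "ry": 0, "rz": 0, "grip": 1}]'

```text
time: 18.7
tool_pos: [0.5361, -0.0654, 0.0952]
tool_rot: [[0.995, 0.101, -0.0], [0.101, -0.995, 0.0], [-0.0, -0.0, -1.0]]
ft_force: [0.3, 1.4, -2.5]
grip_width: 0.134
grip_force: 61.1
```

Emit:
drive_tool --increments '[{"dx": 0, "dy": -0.005, "dz": 0.015, "rx": 0, "ry": 0, "rz": 0, "grip": 1}, {"dx": 0, "dy": -0.01, "dz": 0.03, "rx": 0, "ry": 0, "rz": 0, "grip": 1}, {"dx": 0, "dy": -0.015, "dz": 0.045, "rx": 0, "ry": 0, "rz": 0, "grip": 1}, {"dx": 0, "dy": -0.019, "dz": 0.06, "rx": 0, "ry": 0, "rz": 0, "grip": 1}, {"dx": 0, "dy": -0.023, "dz": 0.074, "rx": 0, "ry": 0, "rz": 0, "grip": 1}]'

```text
time: 19.12
tool_pos: [0.5356, -0.0605, 0.0809]
tool_rot: [[0.995, 0.101, -0.0], [0.101, -0.995, 0.001], [-0.0, -0.001, -1.0]]
ft_force: [-0.2, 3.1, -1.7]
grip_width: 0.13
grip_force: 61.1
```

```bash
python3 -c "from h import *;st()"
```

```text
t 19.1167 sleeve st mm 0.1 157.4 86.9 yaw 0.1017 F [-0.2  3.1 -1.7]
```

Emit:
drive_tool --increments '[{"dx": 0, "dy": -0.004, "dz": 0.016, "rx": 0, "ry": 0, "rz": 0, "grip": 1}, {"dx": 0, "dy": -0.008, "dz": 0.032, "rx": 0, "ry": 0, "rz": 0, "grip": 1}, {"dx": 0, "dy": -0.012, "dz": 0.047, "rx": 0, "ry": 0, "rz": 0, "grip": 1}, {"dx": 0, "dy": -0.015, "dz": 0.062, "rx": 0, "ry": 0, "rz": 0, "grip": 1}, {"dx": 0, "dy": -0.018, "dz": 0.077, "rx": 0, "ry": 0, "rz": 0, "grip": 1}]'

```text
time: 19.53
tool_pos: [0.5354, -0.0576, 0.0654]
tool_rot: [[0.995, 0.101, 0.0], [0.101, -0.995, 0.0], [0.0, -0.0, -1.0]]
ft_force: [-0.2, 2.1, -2.2]
grip_width: 0.13
grip_force: 61.1
```

Emit:
drive_tool --increments '[{"dx": 0, "dy": -0.003, "dz": 0.012, "rx": 0, "ry": 0, "rz": 0, "grip": 1}, {"dx": 0, "dy": -0.006, "dz": 0.024, "rx": 0, "ry": 0, "rz": 0, "grip": 1}, {"dx": 0, "dy": -0.008, "dz": 0.036, "rx": 0, "ry": 0, "rz": 0, "grip": 1}, {"dx": 0, "dy": -0.01, "dz": 0.045, "rx": 0, "ry": 0, "rz": 0, "grip": 1}, {"dx": 0, "dy": -0.01, "dz": 0.045, "rx": 0, "ry": 0, "rz": 0, "grip": 1}]'

```text
time: 19.95
tool_pos: [0.5351, -0.0558, 0.0564]
tool_rot: [[0.995, 0.101, -0.0], [0.101, -0.995, -0.0], [-0.0, 0.0, -1.0]]
ft_force: [-0.7, 2.2, -2.3]
grip_width: 0.132
grip_force: 61.1
```

```bash
python3 -c "from h import *;st()"
```

```text
t 19.95 sleeve st mm 0.1 162.2 62.4 yaw 0.1013 F [-0.7  2.2 -2.3]
```

Emit:
drive_tool --increments '[{"dx": 0, "dy": -0.002, "dz": 0.008, "rx": 0, "ry": 0, "rz": 0, "grip": 1}, {"dx": 0, "dy": -0.004, "dz": 0.016, "rx": 0, "ry": 0, "rz": 0, "grip": 1}, {"dx": 0, "dy": -0.006, "dz": 0.024, "rx": 0, "ry": 0, "rz": 0, "grip": 1}, {"dx": 0, "dy": -0.007, "dz": 0.032, "rx": 0, "ry": 0, "rz": 0, "grip": 1}, {"dx": 0, "dy": -0.007, "dz": 0.032, "rx": 0, "ry": 0, "rz": 0, "grip": 1}]'

```text
time: 20.37
tool_pos: [0.5351, -0.0547, 0.0501]
tool_rot: [[0.995, 0.101, 0.0], [0.101, -0.995, -0.001], [0.0, 0.001, -1.0]]
ft_force: [-0.5, 0.7, -2.9]
grip_width: 0.136
grip_force: 61.1
```

Emit:
drive_tool --increments '[{"dx": 0, "dy": -0.002, "dz": 0.008, "rx": 0, "ry": 0, "rz": 0, "grip": 1}, {"dx": 0, "dy": -0.004, "dz": 0.016, "rx": 0, "ry": 0, "rz": 0, "grip": 1}, {"dx": 0, "dy": -0.005, "dz": 0.024, "rx": 0, "ry": 0, "rz": 0, "grip": 1}, {"dx": 0, "dy": -0.006, "dz": 0.03, "rx": 0, "ry": 0, "rz": 0, "grip": 1}, {"dx": 0, "dy": -0.006, "dz": 0.03, "rx": 0, "ry": 0, "rz": 0, "grip": 1}]'

```text
time: 20.78
tool_pos: [0.5351, -0.0539, 0.0441]
tool_rot: [[0.995, 0.1, 0.0], [0.1, -0.995, -0.001], [0.0, 0.001, -1.0]]
ft_force: [0.6, -1.0, -3.8]
grip_width: 0.136
grip_force: 61.0
```

```bash
python3 -c "from h import *;st()"
```

```text
t 20.7833 sleeve st mm 0.3 164.0 50.1 yaw 0.1006 F [ 0.6 -1.  -3.8]
```

Emit:
drive_tool --increments '[{"dx": 0, "dy": -0.001, "dz": 0.007, "rx": 0, "ry": 0, "rz": 0, "grip": 1}, {"dx": 0, "dy": -0.002, "dz": 0.014, "rx": 0, "ry": 0, "rz": 0, "grip": 1}, {"dx": 0, "dy": -0.003, "dz": 0.021, "rx": 0, "ry": 0, "rz": 0, "grip": 1}, {"dx": 0, "dy": -0.003, "dz": 0.028, "rx": 0, "ry": 0, "rz": 0, "grip": 1}, {"dx": 0, "dy": -0.003, "dz": 0.028, "rx": 0, "ry": 0, "rz": 0, "grip": 1}]'

```text
time: 21.2
tool_pos: [0.5352, -0.0531, 0.0386]
tool_rot: [[0.995, 0.1, 0.001], [0.1, -0.995, -0.001], [0.001, 0.001, -1.0]]
ft_force: [0.6, -3.2, -3.7]
grip_width: 0.137
grip_force: 61.0
```

Emit:
drive_tool --increments '[{"dx": 0, "dy": -0.001, "dz": 0.005, "rx": 0, "ry": 0, "rz": 0, "grip": 1}, {"dx": 0, "dy": -0.001, "dz": 0.01, "rx": 0, "ry": 0, "rz": 0, "grip": 1}, {"dx": 0, "dy": -0.001, "dz": 0.015, "rx": 0, "ry": 0, "rz": 0, "grip": 1}, {"dx": 0, "dy": -0.001, "dz": 0.015, "rx": 0, "ry": 0, "rz": 0, "grip": 1}, {"dx": 0, "dy": -0.001, "dz": 0.015, "rx": 0, "ry": 0, "rz": 0, "grip": 1}]'

```text
time: 21.62
tool_pos: [0.5352, -0.0525, 0.0358]
tool_rot: [[0.995, 0.101, 0.001], [0.101, -0.995, -0.0], [0.001, 0.0, -1.0]]
ft_force: [1.9, -2.9, -2.9]
grip_width: 0.132
grip_force: 61.1
```

```bash
python3 -c "from h import *;st()"
```

```text
t 21.6167 sleeve st mm 0.6 165.5 41.8 yaw 0.1013 F [ 1.9 -2.9 -2.9]
```

Emit:
drive_tool --increments '[{"dx": -0.002, "dy": 0.003, "dz": 0.004, "rx": 0, "ry": 0, "rz": 0, "grip": 1}, {"dx": -0.002, "dy": 0.003, "dz": 0.008, "rx": 0, "ry": 0, "rz": 0, "grip": 1}, {"dx": -0.002, "dy": 0.003, "dz": 0.01, "rx": 0, "ry": 0, "rz": 0, "grip": 1}, {"dx": -0.002, "dy": 0.003, "dz": 0.01, "rx": 0, "ry": 0, "rz": 0, "grip": 1}, {"dx": -0.002, "dy": 0.003, "dz": 0.01, "rx": 0, "ry": 0, "rz": 0, "grip": 1}]'

```text
time: 22.03
tool_pos: [0.535, -0.0524, 0.034]
tool_rot: [[0.995, 0.102, 0.001], [0.102, -0.995, 0.001], [0.001, -0.0, -1.0]]
ft_force: [1.9, -1.0, -1.2]
grip_width: 0.135
grip_force: 61.2
```

```bash
python3 -c "from h import *;st()"
```

```text
t 22.0333 sleeve st mm 0.4 165.5 40.0 yaw 0.1018 F [ 1.9 -1.  -1.2]
```

One more millimetre, then I release with a limited opening (the loop gap is tight) and retreat upward.

Emit:
drive_tool --increments '[{"dx": -0.002, "dy": 0, "dz": 0.004, "rx": 0, "ry": 0, "rz": 0, "grip": 1}, {"dx": -0.002, "dy": 0, "dz": 0.007, "rx": 0, "ry": 0, "rz": 0, "grip": 1}, {"dx": -0.002, "dy": 0, "dz": 0.007, "rx": 0, "ry": 0, "rz": 0, "grip": 1}, {"dx": -0.002, "dy": 0, "dz": 0.007, "rx": 0, "ry": 0, "rz": 0, "grip": 1}]'

```text
time: 22.37
tool_pos: [0.535, -0.0524, 0.0338]
tool_rot: [[0.995, 0.102, 0.002], [0.102, -0.995, 0.001], [0.002, -0.0, -1.0]]
ft_force: [0.9, -0.2, 7.3]
grip_width: 0.132
grip_force: 62.2
```

Emit:
drive_tool --increments '[{"dx": 0, "dy": 0, "dz": 0, "rx": 0, "ry": 0, "rz": 0, "grip": 0.6}, {"dx": 0, "dy": 0, "dz": 0, "rx": 0, "ry": 0, "rz": 0, "grip": 0.4}, {"dx": 0, "dy": 0, "dz": 0, "rx": 0, "ry": 0, "rz": 0, "grip": 0.3}, {"dx": 0, "dy": 0, "dz": 0, "rx": 0, "ry": 0, "rz": 0, "grip": 0.3}, {"dx": 0, "dy": 0, "dz": 0, "rx": 0, "ry": 0, "rz": 0, "grip": 0.3}]'

```text
time: 22.78
tool_pos: [0.5333, -0.0526, 0.0319]
tool_rot: [[0.995, 0.101, -0.002], [0.101, -0.995, 0.0], [-0.002, -0.001, -1.0]]
ft_force: [0.0, -0.8, 0.7]
grip_width: 0.351
grip_force: 0.0
```

Emit:
drive_tool --increments '[{"dx": 0, "dy": 0, "dz": -0.05, "rx": 0, "ry": 0, "rz": 0, "grip": 0.3}, {"dx": 0, "dy": 0, "dz": -0.12, "rx": 0, "ry": 0, "rz": 0, "grip": 0.3}, {"dx": 0, "dy": 0, "dz": -0.22, "rx": 0, "ry": 0, "rz": 0, "grip": 0.3}, {"dx": 0, "dy": 0, "dz": -0.35, "rx": 0, "ry": 0, "rz": 0, "grip": 0.3}, {"dx": 0, "dy": 0, "dz": -0.5, "rx": 0, "ry": 0, "rz": 0, "grip": 0.3}]'

```text
time: 23.2
tool_pos: [0.5329, -0.0528, 0.133]
tool_rot: [[0.995, 0.101, -0.003], [0.101, -0.995, 0.0], [-0.003, -0.001, -1.0]]
ft_force: [0.7, 0.3, 0.0]
grip_width: 0.349
grip_force: 0.0
```

Emit:
drive_tool --increments '[{"dx": -0.1, "dy": 0.2, "dz": -0.2, "rx": 0, "ry": 0, "rz": 0, "grip": 0.3}, {"dx": -0.2, "dy": 0.4, "dz": -0.4, "rx": 0, "ry": 0, "rz": 0, "grip": 0.3}, {"dx": -0.2, "dy": 0.55, "dz": -0.6, "rx": 0, "ry": 0, "rz": 0, "grip": 0.3}, {"dx": -0.2, "dy": 0.55, "dz": -0.6, "rx": 0, "ry": 0, "rz": 0, "grip": 0.3}, {"dx": -0.2, "dy": 0.55, "dz": -0.6, "rx": 0, "ry": 0, "rz": 0, "grip": 0.3}]'

```text
time: 23.62
tool_pos: [0.5066, -0.1753, 0.2596]
tool_rot: [[0.996, 0.09, 0.012], [0.091, -0.996, -0.009], [0.011, 0.01, -1.0]]
ft_force: [0.3, -1.1, 0.6]
grip_width: 0.35
grip_force: 0.0
```

Emit:
drive_tool --increments '[{"dx": 0, "dy": 0, "dz": 0, "rx": 0, "ry": 0, "rz": 0, "grip": 0.3}, {"dx": 0, "dy": 0, "dz": 0, "rx": 0, "ry": 0, "rz": 0, "grip": 0.3}, {"dx": 0, "dy": 0, "dz": 0, "rx": 0, "ry": 0, "rz": 0, "grip": 0.3}, {"dx": 0, "dy": 0, "dz": 0, "rx": 0, "ry": 0, "rz": 0, "grip": 0.3}, {"dx": 0, "dy": 0, "dz": 0, "rx": 0, "ry": 0, "rz": 0, "grip": 0.3}]'

```text
time: 24.03
tool_pos: [0.5051, -0.1649, 0.2511]
tool_rot: [[0.995, 0.103, -0.003], [0.103, -0.995, 0.001], [-0.002, -0.002, -1.0]]
ft_force: [-0.7, 0.0, 0.5]
grip_width: 0.349
grip_force: 0.0
```

Run:
```python
from h import *
st();a=optics.grab_frame("side");b=optics.grab_frame("wrist");c=cam("wrist")
# expected corners of the seated plate (top z=.05) and pin tips (z=.043) drawn for comparison
b2=b[:,:,::-1].copy()
for x,y,z in((52,123,50),(-52,123,50),(52,-17,50),(-52,-17,50),(-40,98,43),(40,18,43)):
    q=pix(c,O+x/1e3*X+y/1e3*Y+[0,0,z/1e3]);cv2.circle(b2,tuple(int(round(v)) for v in q),2,(0,0,255),-1)
cv2.imwrite("pics/fin.png",np.hstack([cv2.resize(a[100:260,160:300,::-1],(350,400)),cv2.resize(b2[:330],None,fx=.8,fy=.8)[:,:448].copy() if 0 else cv2.resize(b2[:400,:450],(450,400))]))
```

```text
t 24.0333 sleeve st mm -40.6 56.6 257.1 yaw 0.1035 F [-0.7  0.   0.5]
```

View pics/fin.png

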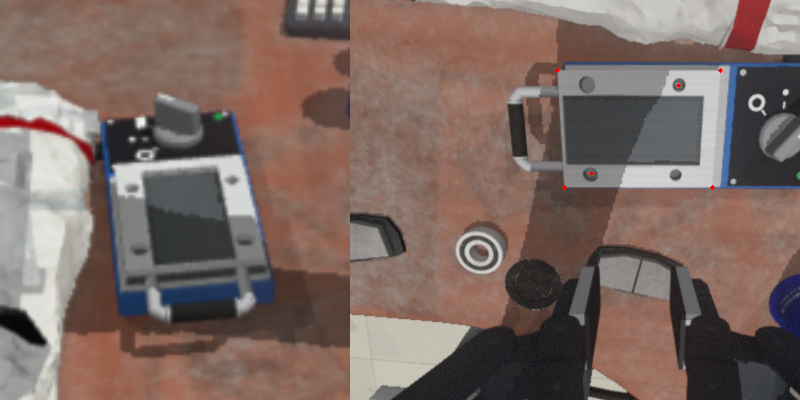

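The final view shows the plate pad side up, with both pins inside their holes at (679,85) and (591,173). The handle overhangs the +y end, the knob is at the bar mark, and the arm is clear. The rise to 7 N at sleeve height 40 mm also shows that the plate is on the bed.

```bash
python3 -c "
from plant import order;print(order.close_job())"
```

```text
the job is handed in; nothing more can be done
None
```

The job is handed in: the nest plate sits pad side up on both pins with its handle over the +y end, the selector is at the bar mark, and the pads and bearing were not touched; the judge's result was not shown.

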